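# Rack the carving handpiece and latch the keeper bar

### The job

Put the engraving handpiece whose collar matches the blue stripe on the tool rack away: lay it gently, without letting it fall, down into the rack's two cradles with its grey body centred between them, and let go (either end may point either way). Then swing the brass keeper bar over it by its black knob until it snaps past the spring ball and is fully home against its stop. Leave the orange handpiece, the vase and the bowl as they are.

Things in the scene. Friction and masses are not known exactly. Their poses are not given: they have to be found in the camera images.
- rack: fixed tool rack, dark wood base 150 (x) x 210 (y) x 12 mm, blue stripe along its -x edge; origin: centre of its underside, on the table. At x 0 a steel hinge post (24 mm across, 64 high) at y +80 mm and a steel catch post (46 x 22 mm, 62 high) at y -80 mm, with a brass spring ball on top at x -10 mm and a stop lug (73 high) at x +20 mm.
- rack_slot (a point): where the centre of a seated handpiece belongs: rack x 0, y 0, 46 mm above the table; axes as the rack's. Pale cradles 14 mm thick at x +-50 mm; slots along x, 36 mm wide, floor 32 mm above the table, straight walls to 46 mm, then flaring to about 58 mm wide at the top, 61 mm above the table.
- keeper (a joint): angle of the keeper bar about its upright hinge: 0 = shut, lying along the rack's -y over the handpiece, against its stop; grows as it swings open towards the rack's -x (1.57 = pointing to -x), up to 2.2. It stays where left; the spring ball blocks it at about 0.12 until the knob is pushed with some 5 to 10 N, then holds it shut.
- keeper_hinge (a point): point on the keeper bar's upright hinge axis, at the bar's mid height, 71 mm above the table; rack frame x 0, y +80 mm.
- keeper_knob (a point): middle of the black knob near the bar's free end: upright cylinder 20 mm across, from the bar's top (78 mm above the table) up to 116 mm; this point is 98 mm up and 160 mm from the hinge axis. The bar is a 14 mm round brass rod, underside 64 mm above the table, ending 181 mm from the hinge axis.
- handpiece_blue: engraving handpiece: grey square body with rounded edges, 150 x 28 x 28 mm, metal nose and bit to 117 mm ahead of the origin on +x, blue collar and tail cap at the tail end (x -53 to -81 mm). Origin: centre of the square body, 14 mm above the table as it lies; x runs along the body to the nose. About 0.22 kg.
- handpiece_orange: bystander handpiece: grey square body with rounded edges, 150 x 28 x 28 mm, metal nose and bit to 117 mm ahead of the origin on +x, orange collar and tail cap at the tail end (x -53 to -81 mm). Origin: centre of the square body, 14 mm above the table as it lies; x runs along the body to the nose. About 0.22 kg.
- vase: white porcelain vase, 190 mm tall, 106 mm across at the belly; origin at the centre of its underside. Bystander.
- bowl: white porcelain bowl, 104 mm across, 50 mm high; origin at the centre of its underside. Bystander.
Mind the look-alikes: they are no part of the job. What is shaped like the handpiece_blue but brown, purple or turquoise is not meant.

How it is judged:
By the outcome, as a careful person would: the job done as asked, in the order asked, and still so for the second after the job is handed in, with the robot touching nothing.
It also fails if it takes over 54 s, if anything falls off the work surface, if the arm or the gripper's body presses on something with over 40 N, if the wrist force passes 120 N, or if a joint passes its speed limit or range.

### The arm

A 6-joint arm with a two-finger parallel gripper is mounted at the origin on the work surface. World frame = base frame: x ahead of the robot, y to its left, z up, the work surface at z = 0. Lengths are in m, angles in rad, forces in N, time in s.
With the tool pointing down it reaches from about 0.35 to 0.975 m from the base axis. Payload 7.1 kg.
Tool frame: the origin (TCP) lies on the mounting face of the last link; the fingertips stand 182 mm ahead of it and the grasp point (between the pads) lies bot.pinch_z ahead of it (bot.pinch_z is the distance from the TCP to the grasp point, in m); z points along the fingers, y is the line along which they close (so a half turn about z gives the same grasp; the last joint's range is limited). The gripper opens to 88 mm and grips with 3 to 60 N. Pads are 20 mm wide; open, the fingers measure 115 mm over their backs; the gripper's body (75 mm by 178 mm) begins 61 mm behind the grasp point.
Start: joints at [1.088, 0.423, 1.63, -0, 1.089, -0.019], TCP at [0.28, 0.559, 0.405] pointing down, gripper open.
Joint ranges: [-3, 3], [-0.9, 2.11], [0.09, 2.58], [-1.31, 4.45], [0.11, 2.69], [-2.54, 2.54]. Speed limits (rad/s): [2.39, 2.39, 3.01, 3.14, 3.14, 3.14].

### API

Orientations are given as a rotation vector (axis times angle).
In Python, from cell import sensors, imaging, bot gives the robot as it stands.
- The arm moves only by the tool send_rows, never from a script. Its argument "steps" is a list of rows, each a list of 3 entries, a list of its own where there are three numbers: the shift along the tool's x, y, z each as a share of 100 cm, from -1 to 1, then the turn, a rotation vector about the tool's x, y, z each as a share of 120 degrees, from -1 to 1, then the closure, from -1 (fully open) to 1 (shut). A call has exactly 5 rows; each row is the pose to reach, as a shift and turn from the pose commanded when the call began, along the tool's axes at that moment; what a row does not reach only later rows make up. A row lasts 1/12 s, in which the tool goes at most 41.7 mm and 7.16 degrees, less where a joint would pass 70% of its speed; a pose out of reach is approached as far as the arm can. A call with a number of a shift or a turn outside -1 to 1 is refused whole. A call with a gripper value outside its range is refused whole. The fingers move at their own pace and stop on an object; "force" is the grip in N (left out, the last holds). Time passes only in rows, so rows that repeat a pose let the fingers close, or fill a call up. It gives the time, the measured TCP pose, the force, the opening and the grip force at its end, in the units of the state.
- sensors.get_obs(): the state, without advancing time (a new reading comes with each control period).
- imaging.snapshot(name): name is "scene" or "top"; returns a dict with "pixels" (400x640x3 uint8, red, green, blue), "intrinsics" (3x3 intrinsics, pixels), "world_from_camera" (4x4, takes a point from camera to world coordinates). Camera axes: x right, y up, looking along -z (the intrinsics and any distortion apply to the point x, -y, -z); pixel columns grow to the right and rows downward; lengths in m; the calibration is good to about 2 mm. A picture is of the moment at which its call begins. There is no depth.
- bot.job_done(): hands the job in; it is judged then, once.
Trained networks look in a picture, given as the dict that the camera call returned (one of the last four; its "shot" number tells which), for a name from the list of things; names that differ only in an ending like _2 or _b are one class to them, and where a whole thing is asked for, a point or a joint stands for the part that bears it (a point fixed in the world has none). Each returns a list of dicts, best first, with "confidence" (0 to 1); they miss things now and then, are a little off and sometimes report something else, mostly with a low value. They report only what shows in the picture. A call takes as long as a camera call. They do not tell look-alikes from the thing itself.
- imaging.silhouettes(picture, query): "region" (400x640 bool, what is visible of it).
- imaging.mark_of(picture, query): "centre" ([x, y, z] in m, in the coordinates of the camera as it stood for that picture, good to about 4 mm: a listed point, or the origin of a listed thing).
The state is a dict: "time": time; "joints": joint angles; "qvel": joint speeds; "joint_torque": joint torques, N m; "position": TCP position; "ee_rot": TCP orientation; "contact_force": force on the tool from outside, world axes, zero at the start; "moment": the same for the moment, N m; "finger_gap": finger opening in m; "grip_force": force on a finger pad.
Only numpy, scipy, OpenCV 4.12 (cv2) and the standard library are available. Lean on these libraries where they do the work, as an engineer would, in place of code of your own. Each camera call takes 0.05 s, during which the arm holds its last target. There are 200 camera calls.

## Working session

There is one attempt and no reset: what is moved stays moved. The work goes in short steps, Python scripts to look and compute and a tool call to move; the robot and the scene stay as the last step left them, time stands still between calls to the robot, and variables do not carry over. Pictures are saved under pics/ and viewed, at most 10 in all, crops included, and the job is handed in when it is done.

Besides the shell and the picture viewer there is one more tool, called after "Emit:" by a JSON object that holds its "name" and its "arguments", one argument or row to a line. send_rows: Moves the arm, as the interface text tells. Its arguments: {"type":"object","properties":{"steps":{"type":"array"},"force":{"type":"number"}},"required":["steps"]}

```bash
mkdir -p pics; ls
cat > h.py <<'E'
import numpy as np, cv2
from cell import sensors, imaging, bot
from scipy.spatial.transform import Rotation as R
def world(p,c):
    T=np.array(p["world_from_camera"]); return T[:3,:3]@np.array(c)+T[:3,3]
def pix(p,w):
    T=np.linalg.inv(np.array(p["world_from_camera"])); c=T[:3,:3]@np.array(w)+T[:3,3]
    q=np.array(p["intrinsics"])@np.array([c[0],-c[1],-c[2]]); return q[:2]/q[2]
def ray(p,uv,z):
    T=np.array(p["world_from_camera"]); K=np.array(p["intrinsics"])
    d=np.linalg.inv(K)@np.array([uv[0],uv[1],1.]); d=T[:3,:3]@np.array([d[0],-d[1],-d[2]]); o=T[:3,3]
    return o+d*(z-o[2])/d[2]
def save(p,n,crop=None,s=1):
    a=np.array(p["pixels"])[:,:,::-1]
    if crop: a=a[crop[1]:crop[3],crop[0]:crop[2]]
    cv2.imwrite("pics/"+n,cv2.resize(a,None,fx=s,fy=s,interpolation=cv2.INTER_CUBIC))
E
python3 - <<'E'
from h import *
print(sensors.get_obs(), bot.pinch_z)
for n in("top","scene"):
    p=imaging.snapshot(n); save(p,n+"0.png"); print(n,np.round(p["world_from_camera"],3).tolist())
    for q in("rack","rack_slot","keeper","keeper_hinge","keeper_knob","handpiece_blue","vase","bowl"):
        try:
            for r in imaging.mark_of(p,q):
                w=world(p,r["centre"]); print(q,round(r["confidence"],2),w.round(3),pix(p,w).round())
        except Exception as e: print(q,e)
E
```

```text
pics
{'time': 0.0, 'joints': array([ 1.08799126e+00,  4.23835707e-01,  1.63066945e+00, -3.18822600e-05,
        1.08857034e+00, -1.89928405e-02]), 'qvel': array([ 0.00055333,  0.00082547,  0.00022284,  0.00123469, -0.00013205,
       -0.00043346]), 'joint_torque': array([-2.75224549e-03, -5.44618464e+01, -2.73668718e+01,  6.40601898e-02,
        2.29252595e-02, -1.21160929e-04]), 'position': array([0.27945239, 0.55874564, 0.40391276]), 'ee_rot': array([-7.21940601e-01, -3.05716532e+00,  2.26708647e-03]), 'contact_force': array([-0.76984999,  0.10664287,  0.65415468]), 'moment': array([ 0.01104122,  0.02919293, -0.0031986 ]), 'grip_force': 0.0, 'finger_gap': 0.08815412562678354} 0.1633
top [[0.008, 0.986, -0.164, 0.335], [-1.0, 0.005, -0.015, -0.11], [-0.014, 0.164, 0.986, 0.972], [0.0, 0.0, 0.0, 1.0]]
rack 0.76 [ 0.605  0.213 -0.001] [208. 159.]
rack 0.3 [ 0.461 -0.106  0.01 ] [326. 212.]
rack_slot 0.74 [0.61  0.213 0.047] [202. 152.]
keeper it knows: bowl, handpiece_blue, handpiece_orange, keeper_hinge, keeper_knob, rack, rack_slot, vase
keeper_hinge 0.74 [0.622 0.299 0.074] [165. 1
[... 623 characters left out ...]
[0.019, 0.647, 0.762, 0.855], [0.0, 0.0, 0.0, 1.0]]
rack 0.62 [0.611 0.214 0.005] [407. 160.]
rack_slot 0.81 [0.607 0.218 0.049] [409. 148.]
keeper it knows: bowl, handpiece_blue, handpiece_orange, keeper_hinge, keeper_knob, rack, rack_slot, vase
keeper_hinge 0.6 [0.619 0.291 0.073] [423. 129.]
keeper_knob 0.65 [0.462 0.333 0.099] [383.  98.]
handpiece_blue 0.91 [0.315 0.199 0.017] [320. 126.]
handpiece_blue 0.8 [ 0.461 -0.106  0.013] [309. 208.]
handpiece_blue 0.74 [ 0.556 -0.527  0.013] [241. 366.]
handpiece_blue 0.6 [ 0.207 -0.366  0.019] [169. 234.]
handpiece_blue 0.54 [0.609 0.216 0.005] [406. 159.]
vase 0.8 [ 0.732 -0.268  0.   ] [374. 308.]
bowl 0.94 [ 0.742 -0.041  0.005] [416. 238.]
```

View pics/top0.png

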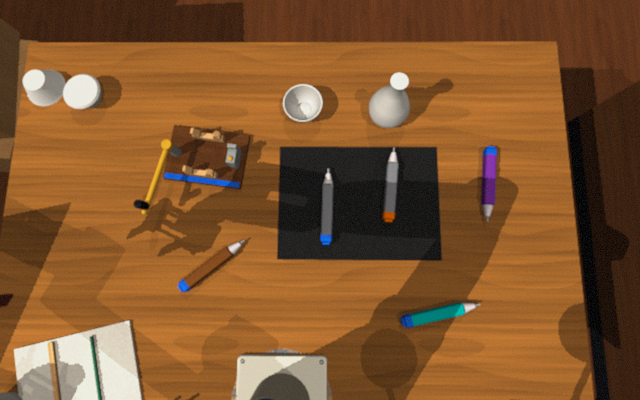

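View pics/scene0.png

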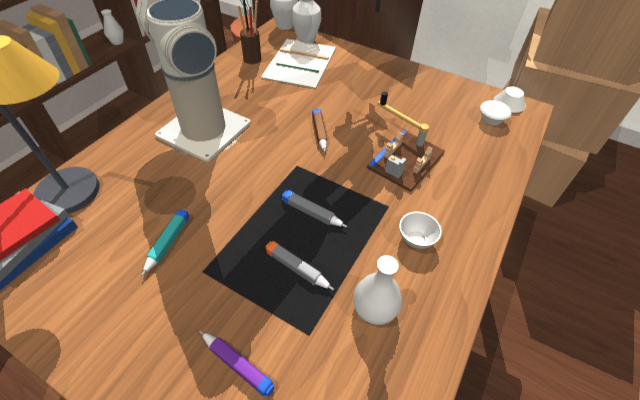

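Candidates in the top picture: brown with a blue cap (215,265), grey with a blue collar (327,207), grey with an orange collar (390,187), purple (489,182) and turquoise (440,315). The task asks for a grey body with a blue collar, so the one at (327,207) is the target. The rack is at (207,157), its stripe is blue, and the keeper is open with its knob at (141,204).

```bash
cat >> h.py <<'E'
def pca_line(p,mask,z):
    v,u=np.nonzero(mask); W=np.array([ray(p,(a,b),z)[:2] for a,b in zip(u,v)])
    c=W.mean(0); _,_,V=np.linalg.svd(W-c,full_matrices=False); return c,np.arctan2(V[0][1],V[0][0]),W
E
python3 - <<'E'
from h import *
hs=[];acc={}
for i in range(2):
  for n in("top","scene"):
    p=imaging.snapshot(n)
    if n=="top": P=p
    for q in("rack","rack_slot","keeper_hinge","keeper_knob","handpiece_blue"):
        for r in imaging.mark_of(p,q):
            w=world(p,r["centre"])
            near={"handpiece_blue":(.459,-.109),"keeper_knob":(.465,.333),"keeper_hinge":(.62,.295)}.get(q,(.608,.215))
            if np.linalg.norm(w[:2]-near)<.04: acc.setdefault(q,[]).append(w)
    for r in imaging.silhouettes(p,"handpiece_blue"):
        m=np.array(r["region"]); c,a,W=pca_line(p,m,.014)
        if np.linalg.norm(c-[.47,-.11])<.06: print(n,"hp",c.round(4),round(np.degrees(a),2),m.sum())
for q in acc: print(q,np.mean(acc[q],0).round(4),np.std(acc[q],0).round(4))
hsv=cv2.cvtColor(P["pixels"],cv2.COLOR_RGB2HSV)
m=(hsv[...,0]>100)&(hsv[...,0]<128)&(hsv[...,1]>150)&(hsv[...,2]>60); m[:, :155]=0;m[:,250:]=0;m[:165]=0;m[195:]=0
c,a,W=pca_line(P,m,.012); print("stripe",c.round(4),np.degrees(a),m.sum())
s=np.mean(acc["rack_slot"]+acc["rack"],0); yaw=a-np.pi/2 if a>0 else a+np.pi/2; print("yaw",yaw)
img=cv2.resize(np.array(P["pixels"])[120:270,120:360,::-1],None,fx=3.3,fy=3.3,interpolation=cv2.INTER_CUBIC)
def T(x,y,z): 
    w=(s[0]+np.cos(yaw)*x-np.sin(yaw)*y, s[1]+np.sin(yaw)*x+np.cos(yaw)*y, z); return tuple(int(k) for k in (pix(P,w)-[120,120])*3.3)
def poly(pts,col): cv2.polylines(img,[np.array([T(*k) for k in pts])],True,col,1)
poly([(-.075,-.105,.012),(.075,-.105,.012),(.075,.105,.012),(-.075,.105,.012)],(0,255,0))
for x in(-.05,.05): poly([(x-.007,-.029,.061),(x+.007,-.029,.061),(x+.007,.029,.061),(x-.007,.029,.061)],(255,255,0))
cv2.imwrite("pics/crop1.png",img)
E
```

```text
top hp [ 0.4663 -0.1069] 178.6 721
scene hp [ 0.4665 -0.1069] -2.41 817
top hp [ 0.4649 -0.107 ] 178.35 788
scene hp [ 0.4648 -0.1069] -2.5 826
rack [0.6079 0.2139 0.0032] [0.0027 0.0008 0.0027]
rack_slot [0.6087 0.2152 0.0377] [0.003  0.0017 0.0172]
keeper_hinge [0.6198 0.2938 0.0717] [0.0029 0.0035 0.0007]
keeper_knob [0.4648 0.3345 0.0989] [0.0011 0.0007 0.0025]
handpiece_blue [ 0.458  -0.1076  0.0136] [0.0012 0.002  0.0029]
stripe [0.5442 0.2222] 82.51252414584431 395
yaw -0.13068110631859153
```

View pics/crop1.png

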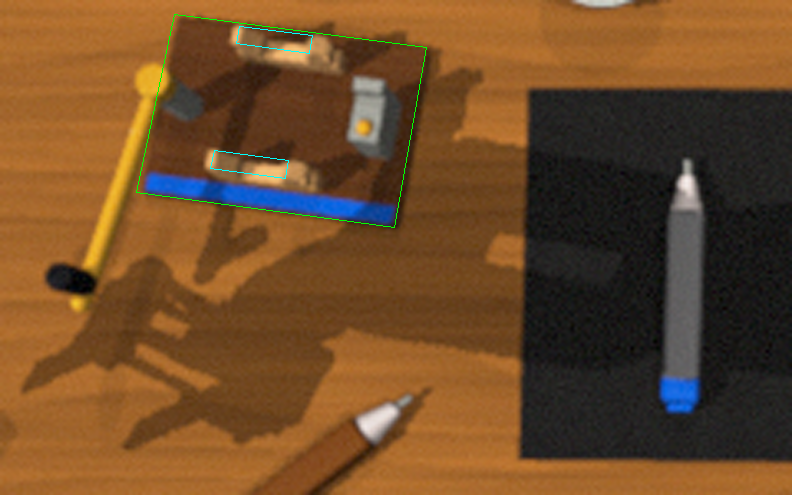

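The crop confirms it: grey body, blue collar at crop (678,390). The stripe runs along the rack's lower edge (the -x side), and the base overlay fits to about 1 px. Next I work out the move numbers.

```bash
cat > plan.py <<'E'
import numpy as np, json
from scipy.spatial.transform import Rotation as R
PZ=.1633
def pose(x,y,z,psi):
    a=np.radians(psi); X=np.array([-np.sin(a),np.cos(a),0]); Y=np.array([np.cos(a),np.sin(a),0])
    return np.array([x,y,z+PZ]), R.from_matrix(np.c_[X,Y,[0,0,-1]])
def plan(start,calls):
    """start (x,y,z,psi); calls: list of (list of 5 (x,y,z,psi)) ; prints rounded rows, tracks rounding"""
    p,r=start if isinstance(start[1],R) else pose(*start)
    for rows in calls:
        out=[]
        for q in rows:
            tp,tr=pose(*q); d=np.round(r.inv().apply(tp-p),3); w=np.round((r.inv()*tr).as_rotvec()/np.radians(120),3)
            out.append([d.tolist(),w.tolist()])
        print(json.dumps(out)); p=p+r.apply(d); r=r*R.from_rotvec(w*np.radians(120))
    return p,r
def lin(a,b,n):
    """n calls, linear from a to b"""
    a,b=np.array(a,float),np.array(b,float); k=[a+(b-a)*(i+1)/(5*n) for i in range(5*n)]
    return [k[5*i:5*i+5] for i in range(n)]
E
python3 - <<'E'
from plan import *
s=(.28,.559,.405,0); p=np.array([.28,.559,.405]); r=R.from_rotvec([-.7219,-3.0572,.0023])
A=(.28,.559,.2417,63.4); B=(.458,-.107,.12,88); C=(.458,-.107,.022,88)
plan((p,r),lin(A,B,4)+lin(B,C,1))
E
```

```text
[[[-0.023, -0.026, 0.006], [-0.001, 0.0, -0.01]], [[-0.046, -0.052, 0.012], [-0.001, -0.0, -0.02]], [[-0.069, -0.077, 0.018], [-0.001, -0.0, -0.031]], [[-0.091, -0.103, 0.024], [-0.001, -0.0, -0.041]], [[-0.114, -0.129, 0.031], [-0.001, -0.0, -0.051]]]
[[[-0.02, -0.028, 0.006], [0.0, -0.0, -0.01]], [[-0.04, -0.056, 0.012], [0.0, -0.0, -0.021]], [[-0.06, -0.084, 0.018], [0.0, -0.0, -0.031]], [[-0.08, -0.112, 0.024], [0.0, 0.0, -0.041]], [[-0.1, -0.14, 0.03], [0.0, 0.0, -0.051]]]
[[[-0.017, -0.031, 0.006], [0.0, 0.0, -0.011]], [[-0.034, -0.061, 0.012], [0.0, 0.0, -0.021]], [[-0.051, -0.091, 0.018], [0.0, 0.0, -0.031]], [[-0.068, -0.121, 0.024], [0.0, 0.0, -0.041]], [[-0.084, -0.151, 0.03], [0.0, 0.0, -0.052]]]
[[[-0.014, -0.032, 0.006], [0.0, 0.0, -0.01]], [[-0.027, -0.063, 0.012], [0.0, 0.0, -0.02]], [[-0.041, -0.095, 0.019], [0.0, 0.0, -0.03]], [[-0.054, -0.127, 0.025], [0.0, 0.0, -0.041]], [[-0.068, -0.158, 0.031], [0.0, 0.0, -0.051]]]
[[[0.0, -0.0, 0.019], [0.0, 0.0, 0.0]], [[0.0, -0.0, 0.039], [0.0, 0.0, 0.0]], [[0.0, -0.0, 0.058], [0.0, 0.0, 0.0]], [[0.0, -0.0, 0.078], [0.0, 0.0, 0.0]], [[0.0, -0.0, 0.098], [0.0, 0.0, 0.0]]]
```

Emit:
{"name": "send_rows", "arguments": {
  "steps": [
    [[-0.023, -0.026, 0.006], [-0.001, 0, -0.01], -1],
    [[-0.046, -0.052, 0.012], [-0.001, 0, -0.02], -1],
    [[-0.069, -0.077, 0.018], [-0.001, 0, -0.031], -1],
    [[-0.091, -0.103, 0.024], [-0.001, 0, -0.041], -1],
    [[-0.114, -0.129, 0.031], [-0.001, 0, -0.051], -1]
  ],
  "force": 25
}}

```text
time: 2.62
position: [0.3238, 0.3912, 0.3736]
ee_rot: [0.555, 3.091, 0.004]
contact_force: [0.6, 0.6, 1.3]
finger_gap: 0.0877
grip_force: 0.0
```

Emit:
{"name": "send_rows", "arguments": {
  "steps": [
    [[-0.02, -0.028, 0.006], [0, 0, -0.01], -1],
    [[-0.04, -0.056, 0.012], [0, 0, -0.021], -1],
    [[-0.06, -0.084, 0.018], [0, 0, -0.031], -1],
    [[-0.08, -0.112, 0.024], [0, 0, -0.041], -1],
    [[-0.1, -0.14, 0.03], [0, 0, -0.051], -1]
  ]
}}

```text
time: 3.03
position: [0.3687, 0.2251, 0.3434]
ee_rot: [0.39, 3.116, 0.004]
contact_force: [0.2, 0.3, 0.2]
finger_gap: 0.088
grip_force: 0.0
```

Emit:
{"name": "send_rows", "arguments": {
  "steps": [
    [[-0.017, -0.031, 0.006], [0, 0, -0.011], -1],
    [[-0.034, -0.061, 0.012], [0, 0, -0.021], -1],
    [[-0.051, -0.091, 0.018], [0, 0, -0.031], -1],
    [[-0.068, -0.121, 0.024], [0, 0, -0.041], -1],
    [[-0.084, -0.151, 0.03], [0, 0, -0.052], -1]
  ]
}}

```text
time: 3.45
position: [0.413, 0.0579, 0.3132]
ee_rot: [0.22, 3.132, 0.003]
contact_force: [0.3, 0.3, 0.5]
finger_gap: 0.0876
grip_force: 0.0
```

Emit:
{"name": "send_rows", "arguments": {
  "steps": [
    [[-0.014, -0.032, 0.006], [0, 0, -0.01], -1],
    [[-0.027, -0.063, 0.012], [0, 0, -0.02], -1],
    [[-0.041, -0.095, 0.019], [0, 0, -0.03], -1],
    [[-0.054, -0.127, 0.025], [0, 0, -0.041], -1],
    [[-0.068, -0.158, 0.031], [0, 0, -0.051], -1]
  ]
}}

```text
time: 3.87
position: [0.4579, -0.1084, 0.2816]
ee_rot: [0.053, 3.14, 0.003]
contact_force: [0.3, 0.8, -0.4]
finger_gap: 0.0876
grip_force: 0.0
```

Emit:
{"name": "send_rows", "arguments": {
  "steps": [
    [[0, -0.001, 0.02], [0, 0, 0], -1],
    [[0, -0.001, 0.04], [0, 0, 0], -1],
    [[0, -0.001, 0.06], [0, 0, 0], -1],
    [[0, -0.001, 0.08], [0, 0, 0], -1],
    [[0, -0.001, 0.097], [0, 0, 0], -1]
  ]
}}

```text
time: 4.28
position: [0.4578, -0.1075, 0.1837]
ee_rot: [0.055, 3.14, 0.003]
contact_force: [-0.1, 0.4, -0.1]
finger_gap: 0.0879
grip_force: 0.0
```

Emit:
{"name": "send_rows", "arguments": {
  "steps": [
    [[0, 0, 0], [0, 0, 0], -0.5],
    [[0, 0, 0], [0, 0, 0], 0],
    [[0, 0, 0], [0, 0, 0], 1],
    [[0, 0, 0], [0, 0, 0], 1],
    [[0, 0, 0], [0, 0, 0], 1]
  ]
}}

```text
time: 4.7
position: [0.4579, -0.1073, 0.1853]
ee_rot: [0.054, 3.14, 0.003]
contact_force: [1.1, 0.1, -0.7]
finger_gap: 0.0582
grip_force: 0.0
```

Emit:
{"name": "send_rows", "arguments": {
  "steps": [
    [[0, 0, 0], [0, 0, 0], 1],
    [[0, 0, 0], [0, 0, 0], 1],
    [[0, 0, 0], [0, 0, 0], 1],
    [[0, 0, 0], [0, 0, 0], 1],
    [[0, 0, 0], [0, 0, 0], 1]
  ]
}}

```text
time: 5.12
position: [0.4578, -0.1073, 0.1849]
ee_rot: [0.054, 3.14, 0.003]
contact_force: [-0.6, 0.1, 1.1]
finger_gap: 0.0279
grip_force: 25.0
```

Emit:
{"name": "send_rows", "arguments": {
  "steps": [
    [[0, 0, -0.005], [0, 0, 0], 1],
    [[0, 0, -0.025], [0, 0, 0], 1],
    [[0, 0, -0.055], [0, 0, 0], 1],
    [[0, 0, -0.085], [0, 0, 0], 1],
    [[0, 0, -0.11], [0, 0, 0], 1]
  ]
}}

```text
time: 5.53
position: [0.4575, -0.1074, 0.2965]
ee_rot: [0.054, 3.14, 0.003]
contact_force: [0.5, -0.7, -1.6]
finger_gap: 0.0279
grip_force: 25.0
```

Run:
```python
from h import *
from plan import plan,lin
o=sensors.get_obs(); print(o["position"].round(4),o["contact_force"].round(2),o["moment"].round(3))
for n in("top","scene"):
    p=imaging.snapshot(n)
    if n=="scene": save(p,"lift.png",(200,120,460,320),3)
    for r in imaging.mark_of(p,"handpiece_blue"):
        w=world(p,r["centre"])
        if np.linalg.norm(w[:2]-[.458,-.107])<.05: print(n,w.round(4),round(r["confidence"],2))
A=(.458,-.107,.132,88)
B=(.61,.214,.15,82.5)
plan(A,lin(A,B,3))
```

```text
[ 0.4575 -0.1074  0.2965] [ 0.5  -0.74 -1.59] [ 0.045 -0.052  0.016]
scene [ 0.4612 -0.1068  0.1287] 0.82
[[[-0.009, 0.022, -0.001], [0.0, 0.0, 0.003]], [[-0.019, 0.043, -0.002], [0.0, 0.0, 0.006]], [[-0.028, 0.065, -0.004], [0.0, 0.0, 0.009]], [[-0.038, 0.087, -0.005], [0.0, 0.0, 0.012]], [[-0.047, 0.109, -0.006], [0.0, 0.0, 0.015]]]
[[[-0.009, 0.022, -0.001], [0.0, 0.0, 0.003]], [[-0.017, 0.044, -0.002], [0.0, 0.0, 0.006]], [[-0.026, 0.066, -0.004], [0.0, 0.0, 0.009]], [[-0.035, 0.088, -0.005], [0.0, 0.0, 0.012]], [[-0.043, 0.11, -0.006], [0.0, 0.0, 0.016]]]
[[[-0.008, 0.022, -0.001], [0.0, 0.0, 0.003]], [[-0.016, 0.044, -0.002], [0.0, 0.0, 0.006]], [[-0.024, 0.067, -0.004], [0.0, 0.0, 0.009]], [[-0.032, 0.089, -0.005], [0.0, 0.0, 0.012]], [[-0.04, 0.111, -0.006], [0.0, 0.0, 0.015]]]
```

View pics/lift.png

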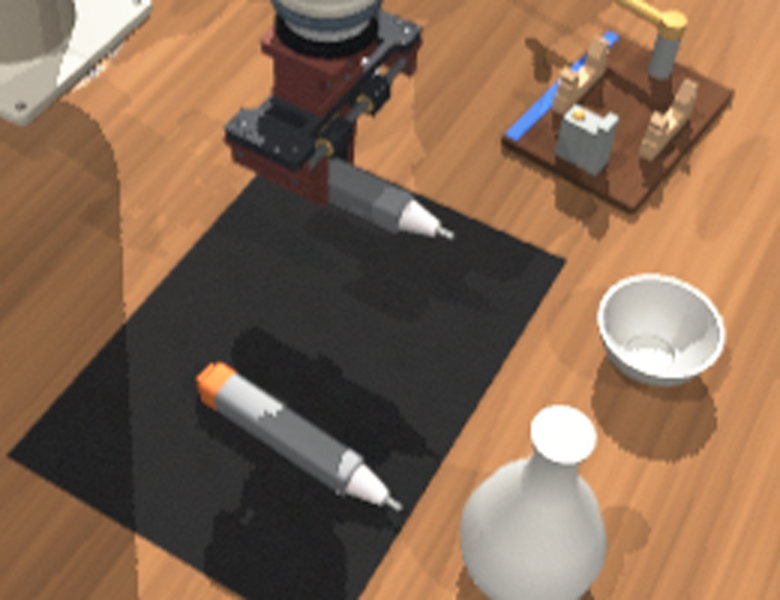

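The scene crop shows the handpiece level in the gripper, nose at crop (450,235), and the orange one undisturbed. Moving above the rack.

Emit:
{"name": "send_rows", "arguments": {
  "steps": [
    [[-0.005, 0.012, -0.001], [0, 0, 0.003], 1],
    [[-0.014, 0.034, -0.002], [0, 0, 0.006], 1],
    [[-0.025, 0.059, -0.004], [0, 0, 0.009], 1],
    [[-0.037, 0.084, -0.005], [0, 0, 0.012], 1],
    [[-0.047, 0.109, -0.006], [0, 0, 0.015], 1]
  ]
}}

```text
time: 6.15
position: [0.5083, 0.0009, 0.2992]
ee_rot: [-0.105, -3.137, -0.003]
contact_force: [-0.1, 0.1, -1.6]
finger_gap: 0.0278
grip_force: 25.0
```

Emit:
{"name": "send_rows", "arguments": {
  "steps": [
    [[-0.009, 0.022, -0.001], [0, 0, 0.003], 1],
    [[-0.017, 0.044, -0.002], [0, 0, 0.006], 1],
    [[-0.026, 0.066, -0.004], [0, 0, 0.009], 1],
    [[-0.035, 0.088, -0.005], [0, 0, 0.012], 1],
    [[-0.043, 0.11, -0.006], [0, 0, 0.016], 1]
  ]
}}

```text
time: 6.57
position: [0.5583, 0.1078, 0.305]
ee_rot: [-0.156, -3.135, -0.002]
contact_force: [0.2, -0.4, -1.3]
finger_gap: 0.0279
grip_force: 25.0
```

Emit:
{"name": "send_rows", "arguments": {
  "steps": [
    [[-0.009, 0.025, -0.002], [0, 0, 0.003], 1],
    [[-0.018, 0.05, -0.003], [0, 0, 0.007], 1],
    [[-0.028, 0.078, -0.004], [0, 0, 0.011], 1],
    [[-0.036, 0.1, -0.005], [0, 0, 0.014], 1],
    [[-0.04, 0.111, -0.006], [0, 0, 0.015], 1]
  ]
}}

```text
time: 6.98
position: [0.6097, 0.2154, 0.3111]
ee_rot: [-0.203, -3.133, -0.002]
contact_force: [-0.6, 0.5, -1.9]
finger_gap: 0.0279
grip_force: 25.0
```

Run:
```python
from h import *
o=sensors.get_obs(); print(o["position"].round(4),o["ee_rot"].round(3),o["contact_force"].round(2),o["finger_gap"])
for n in("scene","top"):
    p=imaging.snapshot(n)
    save(p,"over_%s.png"%n,(300,60,500,210) if n=="scene" else (100,60,300,210),4)
    for q in("handpiece_blue","rack_slot","rack","keeper_hinge"):
      for r in imaging.mark_of(p,q):
        w=world(p,r["centre"])
        if np.linalg.norm(w[:2]-[.61,.24])<.08: print(n,q,w.round(4),round(r["confidence"],2))
    for r in imaging.silhouettes(p,"handpiece_blue"):
        m=np.array(r["region"]); c,a,W=pca_line(p,m,.142)
        print(n,"hp",c.round(4),round(np.degrees(a),2),m.sum())
```

```text
[0.6097 0.2154 0.3111] [-2.030e-01 -3.133e+00 -2.000e-03] [-0.62  0.48 -1.91] 0.027896343871843556
scene handpiece_blue [0.6144 0.2166 0.1406] 0.86
scene rack_slot [0.6066 0.2168 0.0467] 0.81
scene rack [0.6145 0.2164 0.0026] 0.71
scene hp [0.6343 0.2091] -4.38 525
scene hp [ 0.5893 -0.5503] -6.17 1399
scene hp [0.393  0.0564] -51.53 364
scene hp [ 0.2997 -0.4265] -75.89 865
top handpiece_blue [0.6108 0.2124 0.1384] 0.93
top rack_slot [0.6084 0.2154 0.0475] 0.57
top rack [6.072e-01 2.147e-01 5.000e-04] 0.97
top keeper_hinge [0.6224 0.2948 0.0731] 0.73
top hp [0.5982 0.2149] 173.0 629
top hp [ 0.2277 -0.3397] -77.29 900
top hp [ 0.5193 -0.4702] 174.19 937
top hp [0.322  0.1517] 128.11 871
```

View pics/over_scene.png

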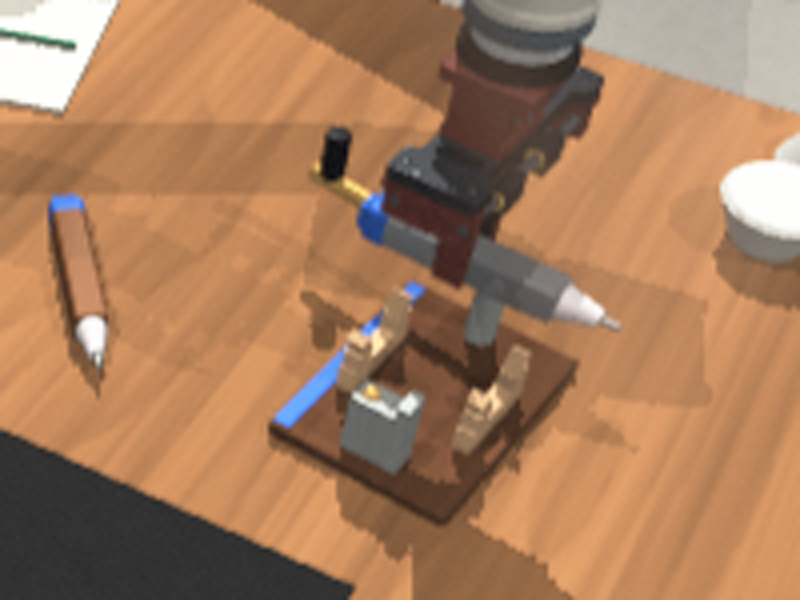

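The handpiece hangs above the cradles, parallel to them, roughly 2 mm ahead in x. Lowering in stages.

Emit:
{"name": "send_rows", "arguments": {
  "steps": [
    [[0.001, 0, 0.012], [0, 0, 0], 1],
    [[0.002, 0, 0.027], [0, 0, 0], 1],
    [[0.002, 0, 0.042], [0, 0, 0], 1],
    [[0.002, 0, 0.057], [0, 0, 0], 1],
    [[0.002, 0, 0.067], [0, 0, 0], 1]
  ]
}}

```text
time: 8.0
position: [0.6067, 0.2134, 0.2444]
ee_rot: [-0.205, -3.134, -0.002]
contact_force: [-0.4, 1.0, -1.9]
finger_gap: 0.028
grip_force: 25.0
```

Emit:
{"name": "send_rows", "arguments": {
  "steps": [
    [[0, 0, 0.002], [0, 0, 0], 1],
    [[0, 0, 0.005], [0, 0, 0], 1],
    [[0, 0, 0.008], [0, 0, 0], 1],
    [[0, 0, 0.011], [0, 0, 0], 1],
    [[0, 0, 0.014], [0, 0, 0], 1]
  ]
}}

```text
time: 8.42
position: [0.6077, 0.2137, 0.233]
ee_rot: [0.205, 3.133, 0.004]
contact_force: [0.9, -0.2, -1.3]
finger_gap: 0.0276
grip_force: 25.0
```

Emit:
{"name": "send_rows", "arguments": {
  "steps": [
    [[0, 0, 0.002], [0, 0, 0], 1],
    [[0, 0, 0.004], [0, 0, 0], 1],
    [[0, 0, 0.006], [0, 0, 0], 1],
    [[0, 0, 0.008], [0, 0, 0], 1],
    [[0, 0, 0.009], [0, 0, 0], 1]
  ]
}}

```text
time: 8.83
position: [0.6074, 0.2136, 0.2234]
ee_rot: [0.205, 3.134, 0.003]
contact_force: [0.5, -0.0, -1.5]
finger_gap: 0.0274
grip_force: 25.0
```

Emit:
{"name": "send_rows", "arguments": {
  "steps": [
    [[0, 0, 0.001], [0, 0, 0], 1],
    [[0, 0, 0.002], [0, 0, 0], 1],
    [[0, 0, 0.003], [0, 0, 0], 1],
    [[0, 0, 0.003], [0, 0, 0], 1],
    [[0, 0, 0.003], [0, 0, 0], 1]
  ]
}}

```text
time: 9.25
position: [0.6075, 0.2137, 0.2205]
ee_rot: [0.205, 3.134, 0.003]
contact_force: [-0.4, -1.0, -1.0]
finger_gap: 0.028
grip_force: 25.0
```

Emit:
{"name": "send_rows", "arguments": {
  "steps": [
    [[0, 0, 0.001], [0, 0, 0], 1],
    [[0, 0, 0.001], [0, 0, 0], 1],
    [[0, 0, 0.002], [0, 0, 0], 1],
    [[0, 0, 0.002], [0, 0, 0], 1],
    [[0, 0, 0.002], [0, 0, 0], 1]
  ]
}}

```text
time: 9.67
position: [0.6074, 0.2137, 0.2185]
ee_rot: [0.205, 3.134, 0.003]
contact_force: [-0.3, 0.1, -2.2]
finger_gap: 0.0281
grip_force: 25.0
```

Emit:
{"name": "send_rows", "arguments": {
  "steps": [
    [[0, 0, 0.001], [0, 0, 0], 1],
    [[0, 0, 0.001], [0, 0, 0], 1],
    [[0, 0, 0.001], [0, 0, 0], 1],
    [[0, 0, 0.001], [0, 0, 0], 1],
    [[0, 0, 0.001], [0, 0, 0], 1]
  ]
}}

```text
time: 10.08
position: [0.6075, 0.2137, 0.2176]
ee_rot: [0.205, 3.134, 0.003]
contact_force: [1.0, -0.3, -0.8]
finger_gap: 0.0279
grip_force: 25.0
```

Run:
```python
from h import *
for n in("scene","top"):
    p=imaging.snapshot(n)
    if n=="scene": save(p,"seat.png",(340,90,480,195),5)
    for q in("handpiece_blue","rack_slot","rack"):
      for r in imaging.mark_of(p,q):
        w=world(p,r["centre"])
        if np.linalg.norm(w[:2]-[.61,.24])<.08: print(n,q,w.round(4),round(r["confidence"],2))
o=sensors.get_obs(); print(o["position"].round(4),o["contact_force"].round(2))
```

```text
scene handpiece_blue [0.6068 0.216  0.0483] 0.7
scene rack_slot [0.6061 0.2162 0.048 ] 0.84
scene rack [0.6075 0.216  0.007 ] 0.84
top handpiece_blue [0.6079 0.2124 0.0432] 0.93
top rack_slot [0.6129 0.2138 0.0473] 0.63
top rack [ 0.6084  0.2137 -0.0018] 0.62
top rack [0.6066 0.2126 0.0433] 0.2
[0.6075 0.2137 0.2176] [ 0.88  0.31 -1.36]
```

View pics/seat.png

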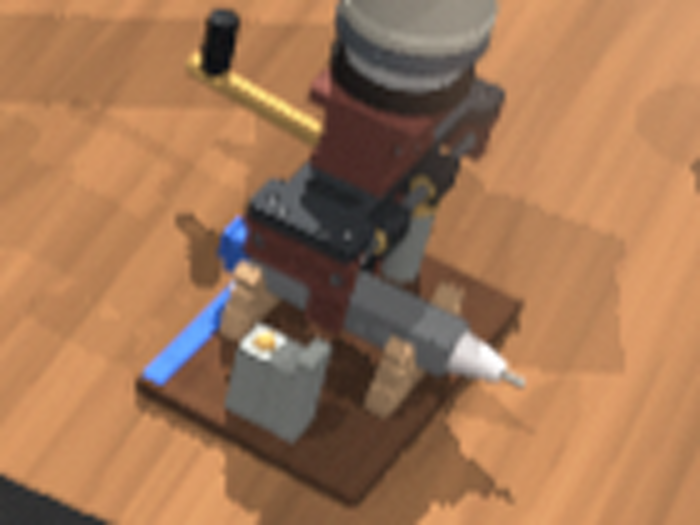

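The handpiece sits between both cradles' walls but hasn't touched the floor yet. I'll ease it down until I feel contact.

Emit:
{"name": "send_rows", "arguments": {
  "steps": [
    [[0, 0, 0.001], [0, 0, 0], 1],
    [[0, 0, 0.001], [0, 0, 0], 1],
    [[0, 0, 0.001], [0, 0, 0], 1],
    [[0, 0, 0.001], [0, 0, 0], 1],
    [[0, 0, 0.001], [0, 0, 0], 1]
  ]
}}

```text
time: 10.9
position: [0.6075, 0.2137, 0.217]
ee_rot: [0.205, 3.134, 0.003]
contact_force: [-2.1, 0.0, 6.1]
finger_gap: 0.028
grip_force: 25.0
```

Emit:
{"name": "send_rows", "arguments": {
  "steps": [
    [[0, 0, 0.001], [0, 0, 0], 1],
    [[0, 0, 0.001], [0, 0, 0], 1],
    [[0, 0, 0.001], [0, 0, 0], 1],
    [[0, 0, 0.001], [0, 0, 0], 1],
    [[0, 0, 0.001], [0, 0, 0], 1]
  ]
}}

```text
time: 11.32
position: [0.6075, 0.2137, 0.2169]
ee_rot: [0.205, 3.134, 0.003]
contact_force: [-5.3, -1.3, 14.3]
finger_gap: 0.0279
grip_force: 25.0
```

Emit:
{"name": "send_rows", "arguments": {
  "steps": [
    [[0, 0, -0.001], [0, 0, 0], 1],
    [[0, 0, -0.001], [0, 0, 0], 0.3],
    [[0, 0, -0.001], [0, 0, 0], 0],
    [[0, 0, -0.001], [0, 0, 0], -0.4],
    [[0, 0, -0.001], [0, 0, 0], -0.4]
  ]
}}

```text
time: 11.73
position: [0.6074, 0.2137, 0.2162]
ee_rot: [0.205, 3.134, 0.003]
contact_force: [-0.2, 0.4, 0.4]
finger_gap: 0.0473
grip_force: 0.0
```

Emit:
{"name": "send_rows", "arguments": {
  "steps": [
    [[0, 0, 0], [0, 0, 0], -0.4],
    [[0, 0, -0.005], [0, 0, 0], -0.4],
    [[0, 0, -0.015], [0, 0, 0], -0.4],
    [[0, 0, -0.03], [0, 0, 0], -0.4],
    [[0, 0, -0.05], [0, 0, 0], -0.4]
  ]
}}

```text
time: 12.15
position: [0.6071, 0.2135, 0.2672]
ee_rot: [-0.205, -3.134, -0.002]
contact_force: [0.5, 0.1, 0.2]
finger_gap: 0.0616
grip_force: 0.0
```

Run:
```python
from h import *
from plan import plan,lin
o=sensors.get_obs(); print(o["position"].round(4),o["finger_gap"])
for n in("scene","top"):
    p=imaging.snapshot(n)
    for q in("handpiece_blue","rack_slot","keeper_knob"):
      for r in imaging.mark_of(p,q):
        w=world(p,r["centre"])
        if np.linalg.norm(w[:2]-[.61,.24])<.08 or q=="keeper_knob": print(n,q,w.round(4),round(r["confidence"],2))
# hinge
yaw=-.131; s=np.array([.6085,.2145]); h=s+.08*np.array([-np.sin(yaw),np.cos(yaw)])
k=np.array([.465,.3343]); d=k-h; print("hinge",h,"r",np.linalg.norm(d)); 
th0=np.degrees(yaw)-90+360-np.degrees(np.arctan2(d[1],d[0])); print("theta",th0)
def K(th): a=np.radians(np.degrees(yaw)-90-th); return h+.16*np.array([np.cos(a),np.sin(a)])
A=tuple(o["position"][:2])+(o["position"][2]-.1633,82.5)
k0=K(th0)
a=(A[0],A[1],.17,82.5); b=(k0[0],k0[1],.17,65); c=(k0[0],k0[1],.102,65)
plan(A,lin(A,a,1)+lin(a,b,2)+lin(b,c,1))
```

```text
[0.6071 0.2135 0.2672] 0.06161136182679305
scene handpiece_blue [0.6077 0.2156 0.0511] 0.98
scene keeper_knob [0.4639 0.3376 0.0976] 0.77
top handpiece_blue [0.6084 0.2116 0.0435] 0.64
top rack_slot [0.6112 0.2147 0.0491] 0.9
top keeper_knob [0.4704 0.3339 0.0982] 0.89
hinge [0.61895005 0.29381454] r 0.1591844547525562
theta 97.2281695024418
[[[0.0, 0.0, -0.013], [0.0, 0.0, 0.0]], [[0.0, 0.0, -0.026], [0.0, 0.0, 0.0]], [[0.0, 0.0, -0.04], [0.0, 0.0, 0.0]], [[0.0, 0.0, -0.053], [0.0, 0.0, 0.0]], [[0.0, 0.0, -0.066], [0.0, 0.0, 0.0]]]
[[[0.016, 0.01, -0.0], [0.0, 0.0, 0.015]], [[0.031, 0.02, -0.0], [0.0, 0.0, 0.029]], [[0.047, 0.03, -0.0], [0.0, 0.0, 0.044]], [[0.063, 0.041, -0.0], [0.0, 0.0, 0.058]], [[0.079, 0.051, -0.0], [0.0, 0.0, 0.073]]]
[[[0.017, 0.007, -0.0], [0.0, 0.0, 0.014]], [[0.034, 0.015, -0.0], [0.0, 0.0, 0.029]], [[0.051, 0.023, -0.0], [0.0, 0.0, 0.044]], [[0.068, 0.03, -0.0], [0.0, 0.0, 0.058]], [[0.085, 0.038, -0.0], [0.0, 0.0, 0.073]]]
[[[0.0, -0.0, 0.014], [0.0, 0.0, -0.0]], [[0.0, -0.0, 0.027], [0.0, 0.0, -0.0]], [[0.0, -0.0, 0.041], [0.0, 0.0, -0.0]], [[0.0, -0.0, 0.054], [0.0, 0.0, -0.0]], [[0.0, -0.0, 0.068], [0.0, 0.0, -0.0]]]
```

Emit:
{"name": "send_rows", "arguments": {
  "steps": [
    [[0, 0, -0.013], [0, 0, 0], -0.4],
    [[0, 0, -0.026], [0, 0, 0], -0.4],
    [[0, 0, -0.04], [0, 0, 0], -0.4],
    [[0, 0, -0.053], [0, 0, 0], -0.4],
    [[0, 0, -0.066], [0, 0, 0], -0.4]
  ]
}}

```text
time: 12.97
position: [0.6076, 0.2135, 0.3348]
ee_rot: [0.205, 3.133, 0.004]
contact_force: [0.3, -0.4, -0.0]
finger_gap: 0.0614
grip_force: 0.0
```

Emit:
{"name": "send_rows", "arguments": {
  "steps": [
    [[0.016, 0.01, 0], [0, 0, 0.015], -0.4],
    [[0.031, 0.02, 0], [0, 0, 0.029], -0.4],
    [[0.047, 0.03, 0], [0, 0, 0.044], -0.4],
    [[0.063, 0.041, 0], [0, 0, 0.058], -0.4],
    [[0.079, 0.051, 0], [0, 0, 0.073], -0.4]
  ]
}}

```text
time: 13.38
position: [0.5352, 0.2749, 0.3341]
ee_rot: [0.446, 3.108, 0.005]
contact_force: [0.1, -0.1, 1.0]
finger_gap: 0.0613
grip_force: 0.0
```

Emit:
{"name": "send_rows", "arguments": {
  "steps": [
    [[0.017, 0.007, 0], [0, 0, 0.014], -0.4],
    [[0.034, 0.015, 0], [0, 0, 0.029], -0.4],
    [[0.051, 0.023, 0], [0, 0, 0.044], -0.4],
    [[0.068, 0.03, 0], [0, 0, 0.058], -0.4],
    [[0.085, 0.038, 0], [0, 0, 0.073], -0.4]
  ]
}}

```text
time: 13.8
position: [0.4641, 0.3351, 0.334]
ee_rot: [0.682, 3.065, 0.005]
contact_force: [-0.3, 0.2, -0.2]
finger_gap: 0.0617
grip_force: 0.0
```

Emit:
{"name": "send_rows", "arguments": {
  "steps": [
    [[0, 0, 0.012], [0, 0, 0], -0.4],
    [[0, 0, 0.027], [0, 0, 0], -0.4],
    [[0, 0, 0.041], [0, 0, 0], -0.4],
    [[0, 0, 0.056], [0, 0, 0], -0.4],
    [[0, 0, 0.067], [0, 0, 0], -0.4]
  ]
}}

```text
time: 14.22
position: [0.4651, 0.3343, 0.2648]
ee_rot: [0.679, 3.067, 0.003]
contact_force: [-0.4, -0.8, 0.1]
finger_gap: 0.0617
grip_force: 0.0
```

Emit:
{"name": "send_rows", "arguments": {
  "steps": [
    [[0, 0, 0], [0, 0, 0], 0],
    [[0, 0, 0], [0, 0, 0], 0.3],
    [[0, 0, 0], [0, 0, 0], 1],
    [[0, 0, 0], [0, 0, 0], 1],
    [[0, 0, 0], [0, 0, 0], 1]
  ],
  "force": 15
}}

```text
time: 14.63
position: [0.4651, 0.3348, 0.2665]
ee_rot: [0.68, 3.066, 0.005]
contact_force: [-0.3, -0.0, 0.9]
finger_gap: 0.0315
grip_force: 0.0
```

Run:
```python
from h import *
o=sensors.get_obs(); print(o["position"].round(4),o["joints"].round(3),o["finger_gap"])
p=imaging.snapshot("scene"); save(p,"knob.png",(330,60,480,200),4)
```

```text
[0.4651 0.3348 0.2665] [ 0.603  0.54   1.829  0.002  0.77  -0.532] 0.03149518148349797
```

View pics/knob.png

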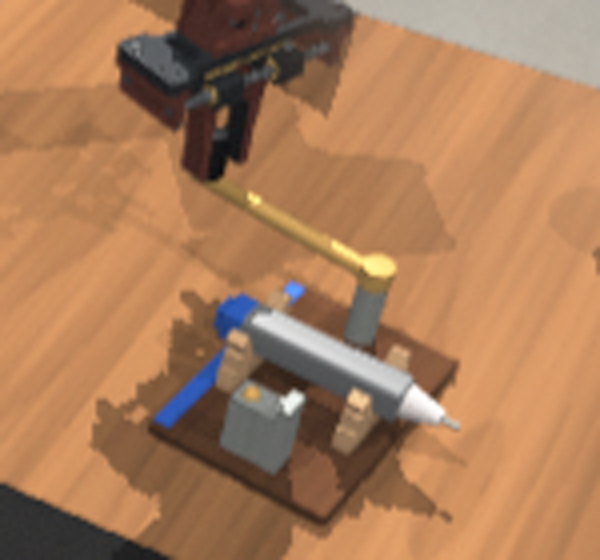

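The handpiece is seated in both cradles, and the knob is between the fingers. Finishing the grip and planning the arc.

Emit:
{"name": "send_rows", "arguments": {
  "steps": [
    [[0, 0, 0], [0, 0, 0], 1],
    [[0, 0, 0], [0, 0, 0], 1],
    [[0, 0, 0], [0, 0, 0], 1],
    [[0, 0, 0], [0, 0, 0], 1],
    [[0, 0, 0], [0, 0, 0], 1]
  ]
}}

```text
time: 15.1
position: [0.4649, 0.3348, 0.2661]
ee_rot: [0.68, 3.066, 0.004]
contact_force: [-0.5, -0.6, 5.9]
finger_gap: 0.0195
grip_force: 15.0
```

Run:
```python
from plan import *
yaw=-.131; h=np.array([.6193,.2938]); psi0=65
def P(th):
    a=yaw-np.pi/2-np.radians(th); k=h+.16*np.array([np.cos(a),np.sin(a)]); return (k[0],k[1],.1030,65+75*(97.2-th)/97.2)
ths=[97.2]+list(97.2-np.r_[1.5,4.5,8,11.5,15,15+np.arange(1,21)*3.6])
print(ths[-1],P(97.2))
c=[P(t) for t in ths[1:]]
plan((.465,.3345,.103,65),[c[5*i:5*i+5] for i in range(5)])
```

```text
10.200000000000003 (np.float64(0.4645412328895913), np.float64(0.3344167945863075), 0.103, 65.0)
[[[-0.0, -0.004, 0.0], [0.0, 0.0, -0.01]], [[-0.002, -0.013, 0.0], [0.0, 0.0, -0.029]], [[-0.005, -0.022, 0.0], [0.0, 0.0, -0.051]], [[-0.008, -0.031, 0.0], [0.0, 0.0, -0.074]], [[-0.012, -0.04, 0.0], [0.0, 0.0, -0.096]]]
[[[-0.003, -0.01, 0.0], [0.0, 0.0, -0.024]], [[-0.006, -0.019, 0.0], [0.0, 0.0, -0.047]], [[-0.01, -0.029, 0.0], [0.0, 0.0, -0.07]], [[-0.015, -0.038, 0.0], [0.0, 0.0, -0.093]], [[-0.02, -0.046, 0.0], [0.0, 0.0, -0.116]]]
[[[-0.003, -0.01, 0.0], [0.0, 0.0, -0.023]], [[-0.007, -0.019, 0.0], [0.0, 0.0, -0.046]], [[-0.012, -0.028, 0.0], [0.0, 0.0, -0.07]], [[-0.017, -0.037, 0.0], [0.0, 0.0, -0.093]], [[-0.022, -0.045, 0.0], [0.0, 0.0, -0.116]]]
[[[-0.004, -0.009, 0.0], [0.0, 0.0, -0.023]], [[-0.009, -0.018, 0.0], [0.0, 0.0, -0.046]], [[-0.014, -0.027, 0.0], [0.0, 0.0, -0.069]], [[-0.02, -0.035, 0.0], [0.0, 0.0, -0.093]], [[-0.026, -0.043, 0.0], [0.0, 0.0, -0.116]]]
[[[-0.005, -0.009, 0.0], [0.0, 0.0, -0.023]], [[-0.01, -0.017, 0.0], [0.0, 0.0, -0.046]], [[-0.016, -0.026, 0.0], [0.0, 0.0, -0.069]], [[-0.022, -0.033, 0.0], [0.0, 0.0, -0.092]], [[-0.029, -0.041, 0.0], [0.0, 0.0, -0.115]]]
```

Emit:
{"name": "send_rows", "arguments": {
  "steps": [
    [[0, -0.004, 0], [0, 0, -0.01], 1],
    [[-0.002, -0.013, -0.001], [0, 0, -0.029], 1],
    [[-0.005, -0.022, -0.001], [0, 0, -0.051], 1],
    [[-0.008, -0.031, -0.001], [0, 0, -0.074], 1],
    [[-0.012, -0.04, -0.001], [0, 0, -0.096], 1]
  ]
}}

```text
time: 15.52
position: [0.4588, 0.293, 0.2662]
ee_rot: [0.363, 3.119, 0.004]
contact_force: [3.0, 0.2, -2.9]
finger_gap: 0.0197
grip_force: 15.0
```

Emit:
{"name": "send_rows", "arguments": {
  "steps": [
    [[-0.003, -0.01, 0], [0, 0, -0.024], 1],
    [[-0.006, -0.019, 0], [0, 0, -0.047], 1],
    [[-0.01, -0.029, 0], [0, 0, -0.07], 1],
    [[-0.015, -0.038, 0], [0, 0, -0.093], 1],
    [[-0.02, -0.046, 0], [0, 0, -0.116], 1]
  ]
}}

```text
time: 15.93
position: [0.4667, 0.2432, 0.2661]
ee_rot: [0.018, -3.14, -0.002]
contact_force: [-1.8, 0.3, 3.5]
finger_gap: 0.0199
grip_force: 15.0
```

Emit:
{"name": "send_rows", "arguments": {
  "steps": [
    [[-0.003, -0.01, 0], [0, 0, -0.023], 1],
    [[-0.007, -0.019, 0], [0, 0, -0.046], 1],
    [[-0.012, -0.028, 0], [0, 0, -0.07], 1],
    [[-0.017, -0.037, 0], [0, 0, -0.093], 1],
    [[-0.022, -0.045, 0], [0, 0, -0.116], 1]
  ]
}}

```text
time: 16.35
position: [0.4893, 0.1984, 0.2662]
ee_rot: [0.398, -3.116, -0.002]
contact_force: [-1.5, 0.5, 1.8]
finger_gap: 0.0192
grip_force: 15.0
```

Emit:
{"name": "send_rows", "arguments": {
  "steps": [
    [[-0.004, -0.009, 0], [0, 0, -0.023], 1],
    [[-0.009, -0.018, 0], [0, 0, -0.046], 1],
    [[-0.014, -0.027, 0], [0, 0, -0.069], 1],
    [[-0.02, -0.035, 0], [0, 0, -0.093], 1],
    [[-0.026, -0.043, 0], [0, 0, -0.116], 1]
  ]
}}

```text
time: 16.77
position: [0.5251, 0.1632, 0.2662]
ee_rot: [0.773, -3.044, -0.002]
contact_force: [-1.9, 1.0, 4.4]
finger_gap: 0.0196
grip_force: 15.0
```

Emit:
{"name": "send_rows", "arguments": {
  "steps": [
    [[-0.005, -0.009, 0], [0, 0, -0.023], 1],
    [[-0.01, -0.017, 0], [0, 0, -0.046], 1],
    [[-0.016, -0.026, 0], [0, 0, -0.069], 1],
    [[-0.022, -0.033, 0], [0, 0, -0.092], 1],
    [[-0.029, -0.041, 0], [0, 0, -0.115], 1]
  ],
  "force": 30
}}

```text
time: 17.18
position: [0.57, 0.1407, 0.2662]
ee_rot: [1.133, -2.929, -0.002]
contact_force: [-3.7, -1.3, 4.5]
finger_gap: 0.0195
grip_force: 30.0
```

Run:
```python
from plan import *
from cell import sensors
o=sensors.get_obs(); print(o["joints"].round(2),o["contact_force"].round(1))
yaw=-.131; h=np.array([.6193,.2938])
def P(th):
    a=yaw-np.pi/2-np.radians(th); k=h+.16*np.array([np.cos(a),np.sin(a)]); return (k[0],k[1],.103,132.1)
p=o["position"]; d=p[:2]-h; print(np.linalg.norm(d), np.degrees(yaw)-90-np.degrees(np.arctan2(d[1],d[0])))
ths=10.2-np.arange(1,16)*.85
print(ths.round(1)); c=[P(t) for t in ths]
plan(P(10.2),[c[5*i:5*i+5] for i in range(3)])
```

```text
[ 0.22  0.56  1.8   0.    0.79 -2.09] [-3.7 -1.3  4.5]
0.1608464481155532 10.360089202248119
[ 9.4  8.5  7.6  6.8  5.9  5.1  4.2  3.4  2.6  1.7  0.8  0.  -0.8 -1.7
 -2.6]
[[[-0.001, -0.002, 0.0], [0.0, 0.0, 0.0]], [[-0.002, -0.004, 0.0], [0.0, 0.0, 0.0]], [[-0.004, -0.006, 0.0], [0.0, 0.0, 0.0]], [[-0.005, -0.008, 0.0], [0.0, 0.0, 0.0]], [[-0.006, -0.01, 0.0], [0.0, 0.0, 0.0]]]
[[[-0.002, -0.002, 0.0], [0.0, 0.0, 0.0]], [[-0.003, -0.004, 0.0], [0.0, 0.0, 0.0]], [[-0.005, -0.006, 0.0], [0.0, 0.0, 0.0]], [[-0.006, -0.008, 0.0], [0.0, 0.0, 0.0]], [[-0.007, -0.01, 0.0], [0.0, 0.0, 0.0]]]
[[[-0.002, -0.001, 0.0], [0.0, 0.0, 0.0]], [[-0.003, -0.003, 0.0], [0.0, 0.0, 0.0]], [[-0.005, -0.005, 0.0], [0.0, 0.0, 0.0]], [[-0.007, -0.007, 0.0], [0.0, 0.0, 0.0]], [[-0.008, -0.009, 0.0], [0.0, 0.0, 0.0]]]
```

Emit:
{"name": "send_rows", "arguments": {
  "steps": [
    [[-0.001, -0.002, 0], [0, 0, 0], 1],
    [[-0.002, -0.004, 0], [0, 0, 0], 1],
    [[-0.004, -0.006, 0], [0, 0, 0], 1],
    [[-0.005, -0.008, 0], [0, 0, 0], 1],
    [[-0.006, -0.01, 0], [0, 0, 0], 1]
  ]
}}

```text
time: 17.6
position: [0.581, 0.138, 0.2662]
ee_rot: [1.127, -2.932, -0.003]
contact_force: [-7.5, 0.2, 6.0]
finger_gap: 0.0194
grip_force: 30.0
```

Emit:
{"name": "send_rows", "arguments": {
  "steps": [
    [[-0.002, -0.002, 0], [0, 0, 0], 1],
    [[-0.003, -0.004, 0], [0, 0, 0], 1],
    [[-0.005, -0.006, 0], [0, 0, 0], 1],
    [[-0.006, -0.008, 0], [0, 0, 0], 1],
    [[-0.007, -0.01, 0], [0, 0, 0], 1]
  ]
}}

```text
time: 18.02
position: [0.5929, 0.1358, 0.2663]
ee_rot: [-1.127, 2.932, 0.004]
contact_force: [-3.7, 1.1, 4.5]
finger_gap: 0.0196
grip_force: 30.0
```

Emit:
{"name": "send_rows", "arguments": {
  "steps": [
    [[-0.002, -0.001, 0], [0, 0, 0], 1],
    [[-0.003, -0.003, 0], [0, 0, 0], 1],
    [[-0.004, -0.004, 0], [0, 0, 0], 1],
    [[-0.004, -0.004, 0], [0, 0, 0], 1],
    [[-0.004, -0.004, 0], [0, 0, 0], 1]
  ]
}}

```text
time: 18.43
position: [0.5993, 0.1351, 0.2663]
ee_rot: [-1.127, 2.931, 0.002]
contact_force: [-0.6, -2.9, 1.9]
finger_gap: 0.0197
grip_force: 30.0
```

Emit:
{"name": "send_rows", "arguments": {
  "steps": [
    [[-0.001, -0.001, 0], [0, 0, 0], 1],
    [[-0.001, -0.001, 0], [0, 0, 0], 1],
    [[-0.001, -0.002, 0], [0, 0, 0], 1],
    [[-0.001, -0.002, 0], [0, 0, 0], 1],
    [[-0.001, -0.002, 0], [0, 0, 0], 1]
  ]
}}

```text
time: 18.85
position: [0.6005, 0.1348, 0.2662]
ee_rot: [1.127, -2.931, -0.005]
contact_force: [-4.9, -0.3, 5.2]
finger_gap: 0.0196
grip_force: 30.0
```

Emit:
{"name": "send_rows", "arguments": {
  "steps": [
    [[-0.001, -0.001, 0], [0, 0, 0], 1],
    [[-0.002, -0.002, 0], [0, 0, 0], 1],
    [[-0.002, -0.002, 0], [0, 0, 0], 1],
    [[-0.002, -0.002, 0], [0, 0, 0], 1],
    [[-0.002, -0.002, 0], [0, 0, 0], 1]
  ]
}}

```text
time: 19.27
position: [0.6017, 0.1349, 0.266]
ee_rot: [1.125, -2.927, -0.007]
contact_force: [-14.4, 2.4, 11.5]
finger_gap: 0.0196
grip_force: 30.0
```

Emit:
{"name": "send_rows", "arguments": {
  "steps": [
    [[-0.001, 0, 0], [0, 0, 0], 1],
    [[-0.001, -0.001, 0], [0, 0, 0], 1],
    [[-0.001, -0.001, 0], [0, 0, 0], 1],
    [[-0.001, -0.001, 0], [0, 0, 0], 1],
    [[-0.001, -0.001, 0], [0, 0, 0], 1]
  ]
}}

```text
time: 19.68
position: [0.6023, 0.1349, 0.2659]
ee_rot: [1.124, -2.925, -0.009]
contact_force: [-19.6, 2.5, 14.9]
finger_gap: 0.0194
grip_force: 30.0
```

Emit:
{"name": "send_rows", "arguments": {
  "steps": [
    [[0.001, 0.001, 0], [0, 0, 0], 1],
    [[0.001, 0.002, 0], [0, 0, 0], 0.4],
    [[0.001, 0.002, 0], [0, 0, 0], 0.1],
    [[0.001, 0.002, 0], [0, 0, 0], -0.2],
    [[0.001, 0.002, 0], [0, 0, 0], -0.2]
  ]
}}

```text
time: 20.1
position: [0.604, 0.135, 0.2664]
ee_rot: [-1.126, 2.93, 0.002]
contact_force: [0.6, 0.6, -0.3]
finger_gap: 0.0424
grip_force: 0.0
```

Emit:
{"name": "send_rows", "arguments": {
  "steps": [
    [[0, 0, 0], [0, 0, 0], -0.2],
    [[0, 0, -0.01], [0, 0, 0], -0.2],
    [[0, 0, -0.03], [0, 0, 0], -0.2],
    [[0, 0, -0.06], [0, 0, 0], -0.2],
    [[0, 0, -0.09], [0, 0, 0], -0.2]
  ]
}}

```text
time: 20.52
position: [0.6033, 0.1346, 0.3573]
ee_rot: [1.127, -2.932, -0.003]
contact_force: [0.0, -0.3, -0.2]
finger_gap: 0.0533
grip_force: 0.0
```

Emit:
{"name": "send_rows", "arguments": {
  "steps": [
    [[0.01, 0, -0.02], [0, 0, 0], -0.2],
    [[0.02, 0, -0.04], [0, 0, 0], -0.2],
    [[0.03, 0, -0.06], [0, 0, 0], -0.2],
    [[0.04, 0, -0.08], [0, 0, 0], -0.2],
    [[0.04, 0, -0.08], [0, 0, 0], -0.2]
  ]
}}

```text
time: 20.93
position: [0.5737, 0.1071, 0.4411]
ee_rot: [-1.124, 2.925, -0.0]
contact_force: [0.4, -0.1, 0.9]
finger_gap: 0.0527
grip_force: 0.0
```

Run:
```python
from h import *
yaw=-.131
for n in("scene","top"):
    p=imaging.snapshot(n); save(p,"end_%s.png"%n,(330,80,480,190) if n=="scene" else (110,80,310,220),5 if n=="scene" else 4)
    for q in("handpiece_blue","keeper_knob","rack_slot"):
      for r in imaging.mark_of(p,q):
        w=world(p,r["centre"])
        if np.linalg.norm(w[:2]-[.61,.2])<.1: print(n,q,w.round(4),round(r["confidence"],2))
```

```text
scene handpiece_blue [0.6115 0.2167 0.048 ] 0.93
scene keeper_knob [0.5975 0.133  0.0994] 0.92
top handpiece_blue [0.6082 0.2108 0.0395] 0.79
top keeper_knob [0.6005 0.1348 0.0962] 0.65
top rack_slot [0.6129 0.2145 0.0488] 0.65
```

View pics/end_scene.png

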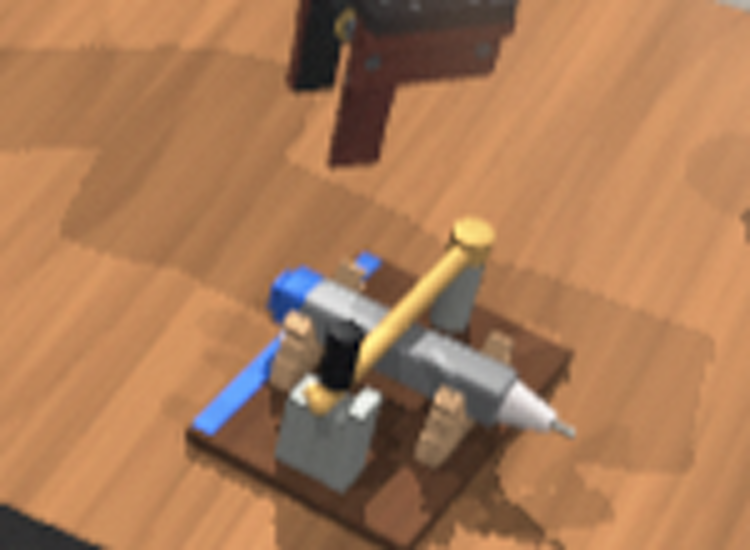

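View pics/end_top.png

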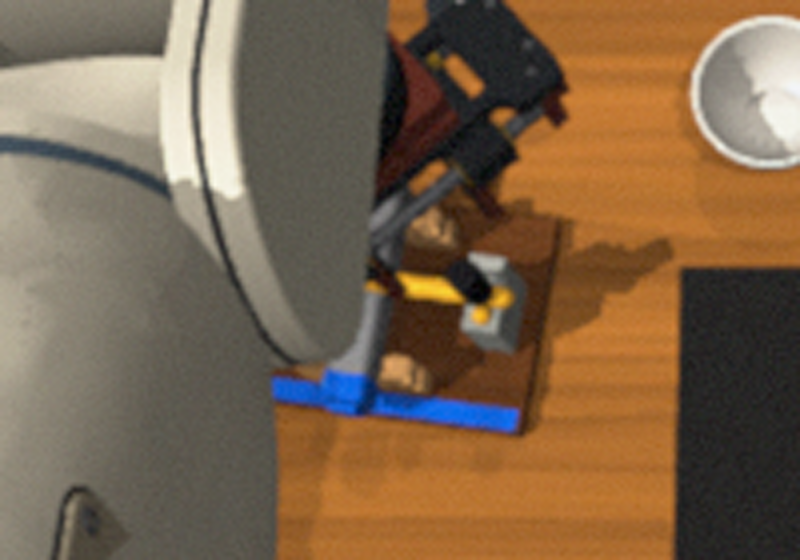

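The bar has passed the ball: top crop shows the ball at (482,315) on its -x side, bar end at (505,295). The stop took about 20 N with almost no further motion. The handpiece is seated and the gripper is clear.

```bash
python3 -c "
from cell import bot
print(bot.job_done())"
```

```text
the job is handed in; nothing more can be done
None
```

The blue-collared handpiece lies in both cradles with the keeper bar snapped past the ball and pressed home against its stop; the other objects were not touched, and the job is handed in (no verdict was returned).

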